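# Weigh the sample jar from the tilted carton

## Robot

A 6-joint arm with a two-finger parallel gripper is mounted at the origin on a cart in front of the work surface, level with it; the furniture and walls round the work are solid. World frame = base frame: x ahead of the robot, y to its left, z up, the work surface at z = 0. Lengths are in m, angles in rad, forces in N, time in s.
With the tool pointing down it reaches from about 0.35 to 0.975 m from the base axis. Payload 4.9 kg.
Tool frame: the origin (TCP) lies midway between the tips of the shut fingers; the grasp point (between the pads) lies 19 mm behind it; x points along the fingers, y is the direction in which the jaws open and shut, and the axes are right-handed (so a half turn about x gives the same grasp; the last joint's range is limited). The gripper opens to 85 mm and grips with 20 to 120 N. Pads are 22 mm wide; open, the fingers measure 114 mm over their backs; the gripper's body (76 mm by 85 mm) begins 54 mm behind the grasp point. The pads swing forward as they close: fully open they stand 13 mm farther back than shut.
Start: joints at [-1.306, 0.053, 1.613, -0, 1.476, -0.119], TCP at [0.234, -0.58, 0.231] pointing down, gripper open.
Joint ranges: [-3.01, 3.01], [-1.01, 2.22], [0.06, 2.58], [-1.02, 4.17], [0.09, 2.62], [-3.14, 3.14]. Speed limits (rad/s): [2.57, 2.57, 3.14, 3.14, 3.14, 3.14].

## Interface

Orientations are given as a rotation vector (axis times angle).
In Python, from station import ctrl gives the robot as it stands.
- The arm moves only by the shell command python3 -m handwheel 'ROWS' [FORCE]. ROWS is JSON, a list of rows, each a list of 3 entries, a list of its own where there are three numbers: the finger opening in m, from 0 to 0.0854, then the shift along the tool's x, y, z in m, then the turn, a rotation vector about the tool's x, y, z in degrees. In form: [[claw, [dx, dy, dz], [ax, ay, az]], ...]. A call has 1 to 10 rows; each row shifts and turns the commanded pose from where the row before left it, along the tool's axes as they then stand; what a row does not reach is not made up. A row lasts 1/12 s, in which the tool goes at most 41.7 mm and 7.16 degrees, less where a joint would pass 70% of its speed; a pose out of reach is approached as far as the arm can. A call with a gripper value outside its range is refused whole. The fingers move at their own pace and stop on an object; FORCE is the grip in N (left out, the last holds). Time passes only in rows, so rows that do not move let the fingers close. It gives the time, the measured TCP pose, the force and the opening at its end, in the units of the state.
- ctrl.get_obs(): the state, without advancing time (a new reading comes with each control period).
- ctrl.get_image(name): name is "scene" or "side" or "wrist"; returns the picture (420x560x3 uint8, red, green, blue); there is no depth.
- ctrl.camera_params(name): a dict with "vertical_fov" (degrees; the focal length in pixels is half the picture's height over the tangent of half this angle, whatever the lens; pixels are square), "cx", "cy" (the principal point, pixels), "D" ([k1, k2, p1, p2, k3] as OpenCV has them; the pictures are not rectified), "rvec" (rotation vector, rad) and "tvec" (3), from world to camera coordinates, as OpenCV has them; the wrist camera has in their place "T_tool_cam" (4x4, takes a point from camera to tool coordinates, whose origin is the TCP and whose axes are the tool frame's). Camera axes: x right, y down, z forward; pixel columns grow to the right and rows downward; lengths in m; the calibration is good to about 2 mm. A picture is of the moment at which its call begins: read the wrist's pose just before it. camera_params takes no time and is no camera call.
- ctrl.finish_job(): hands the job in, once; it reports no verdict.
Trained networks look in the newest picture that a camera, given by its name, has taken for a name from the list of things; names that differ only in an ending like _2 or _b are one class to them, and where a whole thing is asked for, a point or a joint stands for the part that bears it (a point fixed in the world has none). Each returns a list of dicts, best first, with "score" (0 to 1); they miss things now and then, are a little off and sometimes report something else, mostly with a low value. They report only what shows in the picture. A call takes as long as a camera call.
- ctrl.look_for(thing, camera): "box" ([centre column, centre row, width, height] in pixels, round what is visible of it).
- ctrl.silhouettes(thing, camera): "mask" (420x560 bool, what is visible of it) and "box" ([centre column, centre row, width, height] in pixels, round what is visible of it).
- ctrl.tip_of(thing, camera): "centre" ([row, column] in pixels: a listed point, or the origin of a listed thing).
The state is a dict: "t": time; "q": joint angles; "dq": joint speeds; "effort": joint torques, N m; "tool_pos": TCP position; "tool_rot": TCP orientation; "contact_force": force on the tool from outside, world axes, zero at the start; "wrist_torque": the same for the moment, N m; "opening": finger opening in m.
Only numpy, scipy, OpenCV 4.12 (cv2) and the standard library are available. Lean on these libraries where they do the work, as an engineer would, in place of code of your own. Each camera call takes 0.05 s, during which the arm holds its last target.

## Task

The sample jar stands down in one of the cells of the tilted, partitioned carton: lift it out past the dividers and stand it upright in the middle of the bench scale's round pan, setting it down rather than dropping it. When it stands there by itself, press the scale's key fully down and let it spring back. Leave the weights in the carton where they are, and do not press the key before the jar is on the pan.

Things in the scene. Friction and masses are not known exactly. Their poses are not given: they have to be found in the camera images.
- jar_center (a point): Sample jar: round screw jar, lid as wide as its body (lid stays on), 57 mm diameter, 82 mm high, about 0.12 kg. Point: on its axis, half-way up (41 mm above the underside); z runs along the axis to the lid. It starts on the floor of any one of the carton's three front cells, leaning with the carton, mid-width, within 5 mm of the wall nearer the robot.
- carton: Fixed cardboard carton, 392 mm wide, on a sloping stand; two rows of three cells. This frame is level: origin on the worktop, z up, x to the carton's rear, y along the rows to the left. The carton leans 30 degrees, its mouth towards -x: the cells' axis, floor to mouth, is (-0.5, 0, 0.866) in this frame. Its front rim is 0.13 m, its highest (rear) edge 0.245 m above the worktop.
- tall_weight_center (a point): Turned metal weight with a knob, 54 mm in diameter, 56 mm high, loose in another front cell of the carton; the point is on its axis half-way up. To be left there.
- low_weight_center (a point): Turned metal weight with a knob, 48 mm in diameter, 40 mm high, loose in the remaining front cell of the carton; the point is on its axis half-way up. To be left there.
- mid_cell (a point): Middle of the floor of the middle front cell (its neighbours 129 mm to either side along the carton's y; axes as carton). Front cells: 126 mm wide along y, 80 mm across, along (0.866, 0, 0.5), 88 mm deep to the front rim and dividers; the wall behind them, along y, and the whole rear row stand 40 mm higher. Walls 3 to 4 mm. The rear row holds stored weights of no concern.
- pan (a point): Middle of the upper face of the bench scale's rigid, flat, round steel pan: 116 mm diameter, 54 mm above the worktop; x points away from the scale's front, z up. The scale is fixed; its housing, 200 x 150 mm and 40 mm high, reaches 136 mm in front of the pan's middle and 64 mm behind it.
- key_top (a point): Middle of the upper face of the scale's round push key, 28 mm diameter, at the scale's front right, 62 mm above the worktop, 106 mm in front and 38 mm to the right of the pan's middle. It is pressed straight down and stands 10 mm above its round black collar, 44 mm diameter.
- key (a joint): Travel of the key in m: 0 up, 0.006 fully down. A spring brings it back up; fully down takes 5 N.

How it is judged:
On the way, in this order (a step that is already met when the one before it is completed fails the run):
1. the jar is held in the fingers, lifted out of its cell (contact force between jar and the fingers above 0.5 N and distance of jar_center from where it was at the start of the episode above 0.085 m and height (world z) of jar_center above 0.17 m), for 0.1 s.
2. the jar stands upright in the middle of the pan, released (horizontal distance between jar_center and pan below 0.025 m and z of jar_center in the frame of pan between 0.036 and 0.046 m and angle between jar_center's own z axis and vertical below 0.1 rad and contact force between jar and the fingers below 0.01 N and linear speed of jar below 0.02 m/s), for 0.3 s.
3. the key is pressed down while the jar stands on the pan (value of joint key above 0.0045 m and horizontal distance between jar_center and pan below 0.025 m and z of jar_center in the frame of pan between 0.036 and 0.046 m and angle between jar_center's own z axis and vertical below 0.1 rad), for 0.04 s.
At the end, for the whole second after the job is handed in: The jar stands upright (within about 6 degrees), released and at rest, on the scale's pan with its axis within 25 mm of the pan's middle; the key has been pressed (at least 4.5 of its 6 mm) after that and is up again (all of step 2 and value of joint key below 0.0015 m); the robot touches nothing.
It fails at once if the jar is dropped (it falls out of the fingers by more than about 20 mm) (contact force between jar and the fingers below 0.01 N and linear speed of jar above 0.6 m/s).
It fails at once if a weight is moved more than 50 mm from its place in the carton (distance of any of tall_weight_center, low_weight_center from where it was at the start of the episode above 0.05 m).
It fails at once if the key is pressed while the jar is not on the pan (value of joint key above 0.0045 m and horizontal distance between jar_center and pan above 0.04 m).
It also fails if it takes over 53 s, if anything falls off the work surface, if the arm or the gripper's body presses on something with over 40 N, if the wrist force passes 120 N, or if a joint passes its speed limit or range.

## Working session

There is one attempt and no reset: what is moved stays moved. The work goes in short steps, Python scripts to look and compute and a shell command to move; the robot and the scene stay as the last step left them, time stands still between calls to the robot, and variables do not carry over. Pictures are saved under pics/ and viewed, and the job is handed in when it is done.

```bash
ls; mkdir -p pics
python3 - <<'E'
from station import ctrl
import cv2,numpy as np
o=ctrl.get_obs()
for k,v in o.items(): print(k,np.round(v,4))
for n in ["scene","side","wrist"]:
    im=ctrl.get_image(n); cv2.imwrite(f"pics/a_{n}.png",im[:,:,::-1])
    p=ctrl.camera_params(n); print(n,{k:np.round(v,4).tolist() for k,v in p.items()})
E
```

```text
pics
t 0.0
q [-1.306   0.0534  1.6143  0.      1.476  -0.119 ]
dq [-0.0016 -0.001  -0.0008 -0.0001 -0.0001 -0.001 ]
effort [ 0.00000e+00 -3.93686e+01 -3.70171e+01 -1.00000e-04  7.20000e-03
 -0.00000e+00]
tool_pos [ 0.2339 -0.5789  0.23  ]
tool_rot [ 2.012   0.393  -2.0122]
contact_force [ 1.0699 -0.4168 -0.4888]
wrist_torque [ 0.011  -0.0083 -0.02  ]
opening 0.0853
scene {'vertical_fov': 54.9248, 'cx': 274.7183, 'cy': 206.4507, 'D': [-0.0587, 0.0, 0.0, 0.0, 0.0], 'rvec': [1.2537, -2.1133, 1.0311], 'tvec': [0.2455, 0.335, 0.9206]}
side {'vertical_fov': 43.306, 'cx': 285.9172, 'cy': 200.1901, 'D': [-0.0934, 0.0, 0.0, 0.0, 0.0], 'rvec': [2.1798, -0.5298, 0.2737], 'tvec': [-0.4504, 0.2172, 1.5361]}
wrist {'vertical_fov': 67.3323, 'cx': 276.1534, 'cy': 203.3312, 'D': [-0.0377, 0.0, 0.0, 0.0, 0.0], 'T_tool_cam': [[-0.0003, -0.3222, 0.9467, -0.1429], [1.0, 0.0002, 0.0004, -0.0017], [-0.0003, 0.9467, 0.3222, -0.083], [0.0, 0.0, 0.0, 1.0]]}
```

View pics/a_scene.png

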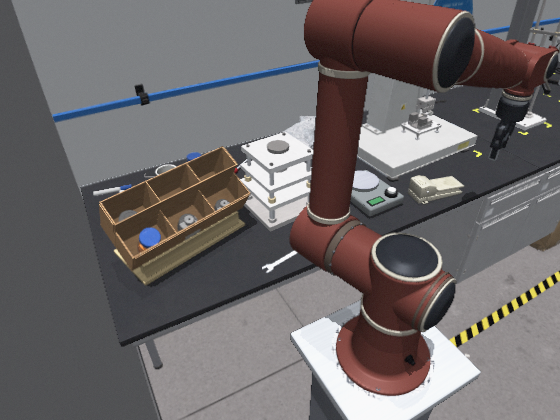

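View pics/a_side.png

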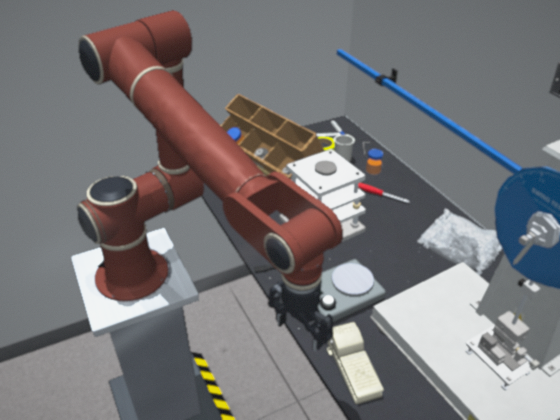

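View pics/a_wrist.png

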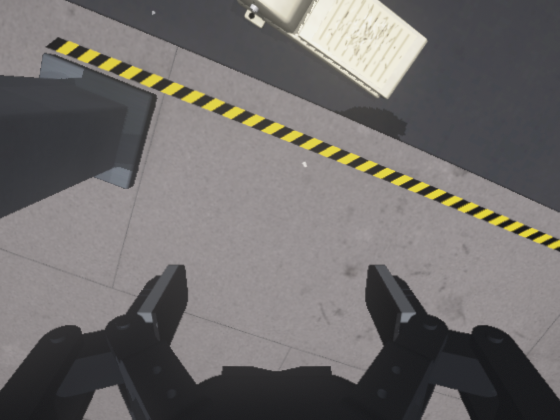

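Run:
```python
from station import ctrl
import numpy as np
for n in ["scene","side"]:
  for th in ["jar_center","tall_weight_center","low_weight_center","carton","mid_cell","pan","key_top"]:
    r=ctrl.tip_of(th,n)
    print(n,th,[(round(d['score'],2),np.round(d['centre'],1).tolist()) for d in r[:3]])
print(ctrl.get_obs()['t'])
```

```text
scene jar_center [(0.57, [242.9, 145.2])]
scene tall_weight_center [(0.74, [222.4, 188.4])]
scene low_weight_center [(0.49, [207.6, 225.3])]
scene carton [(0.63, [246.8, 189.4]), (0.56, [226.2, 184.3])]
scene mid_cell [(0.67, [247.1, 193.3]), (0.58, [223.2, 181.2])]
scene pan [(0.66, [180.6, 366.4])]
scene key_top [(0.46, [189.9, 393.0])]
side jar_center [(0.68, [134.9, 237.7])]
side tall_weight_center [(0.62, [155.6, 260.1])]
side low_weight_center [(0.41, [174.8, 290.1])]
side carton [(0.98, [174.4, 262.4])]
side mid_cell [(0.97, [158.3, 266.9])]
side pan [(0.57, [275.0, 353.0])]
side key_top [(0.39, [299.2, 327.2])]
0.85
```

The scene camera shows the jar's blue lid at about (149,237), in the carton's left cell. The tall weight is in the middle cell at about (188,221) and the low one in the right cell at about (224,206). The pan is at about (365,181) and the key at about (392,190). The side camera agrees: lid at about (234,133), pan at (352,277), key at (327,300). Next I'll triangulate.

```bash
cat > h.py <<'E'
import numpy as np, cv2
from scipy.spatial.transform import Rotation as R
from station import ctrl
def K(p):
    f=210/np.tan(np.radians(p['vertical_fov'])/2); return np.array([[f,0,p['cx']],[0,f,p['cy']],[0,0,1.]])
def ext(n,obs=None):
    p=ctrl.camera_params(n)
    if n!='wrist':
        return K(p),np.array(p['D'],float),R.from_rotvec(p['rvec']).as_matrix(),np.array(p['tvec'],float)
    o=obs or ctrl.get_obs()
    T=np.eye(4);T[:3,:3]=R.from_rotvec(o['tool_rot']).as_matrix();T[:3,3]=o['tool_pos']
    C=np.linalg.inv(T@np.array(p['T_tool_cam'])); return K(p),np.array(p['D'],float),C[:3,:3],C[:3,3]
def ray(n,uv,obs=None):
    k,D,r,t=ext(n,obs)
    u=cv2.undistortPoints(np.array([[uv]],float),k,D)[0,0]
    d=r.T@np.array([u[0],u[1],1]);return -r.T@t,d/np.linalg.norm(d)
def tri(rays):
    A=np.zeros((3,3));b=np.zeros(3)
    for c,d in rays:
        P=np.eye(3)-np.outer(d,d);A+=P;b+=P@c
    x=np.linalg.solve(A,b);return x,[np.linalg.norm((np.eye(3)-np.outer(d,d))@(x-c)) for c,d in rays]
def plane(n,uv,z,obs=None):
    c,d=ray(n,uv,obs);return c+d*(z-c[2])/d[2]
def proj(n,X,obs=None):
    k,D,r,t=ext(n,obs);return cv2.projectPoints(np.atleast_2d(np.array(X,float)),r,t,k,D)[0][:,0]
E
python3 - <<'E'
from h import *
pts={'jar':((145.2,242.9),(237.7,134.9)),'tall':((188.4,222.4),(260.1,155.6)),'low':((225.3,207.6),(290.1,174.8)),'mid':((181.2,223.2),(266.9,158.3)),'mid2':((193.3,247.1),(266.9,158.3)),'pan':((366.4,180.6),(353,275)),'key':((393,189.9),(327.2,299.2))}
for k,(a,b) in pts.items():
    x,e=tri([ray('scene',a),ray('side',b)]);print(k,x.round(4),np.round(e,4))
for n,i in(('scene',0),('side',1)):
    print(n,'pan',plane(n,pts['pan'][i],.054).round(4),'key',plane(n,pts['key'][i],.062).round(4))
E
```

```text
jar [0.5121 0.3972 0.1163] [0.0065 0.0065]
tall [0.5434 0.2641 0.1021] [0.0012 0.0012]
low [0.5922 0.1354 0.0793] [0.0038 0.0038]
mid [0.5776 0.2772 0.0764] [0.0043 0.0043]
mid2 [0.553  0.2738 0.0454] [0.035 0.035]
pan [ 0.5243 -0.3522  0.0638] [0.0107 0.0107]
key [ 0.4246 -0.3895  0.0641] [0.0023 0.0023]
scene pan [ 0.5198 -0.3577  0.054 ] key [ 0.4236 -0.3909  0.062 ]
side pan [ 0.5425 -0.3371  0.054 ] key [ 0.4282 -0.3865  0.062 ]
```

```bash
cat >> h.py <<'E'
def pose():
    o=ctrl.get_obs();return o,np.array(o['tool_pos']),R.from_rotvec(o['tool_rot']).as_matrix()
def shift(target):
    o,p,M=pose();return M.T@(np.array(target)-p)
def turn(Mt):
    o,p,M=pose();return np.degrees(R.from_matrix(M.T@Mt).as_rotvec())
E
python3 - <<'E'
from h import *
o,p,M=pose();print(M.round(3))
for a,b in [((278,146),(326,168)),((246,150),(288,172)),((333,145),(365,172)),((276,133),(330,153))]:
    x,e=tri([ray('scene',a),ray('side',b)]);print(x.round(3),np.round(e,3))
print('above pan',shift([0.45,-0.36,0.42]).round(3))
E
```

```text
[[ 0.     0.374 -0.927]
 [ 0.    -0.927 -0.374]
 [-1.     0.    -0.   ]]
[ 0.608 -0.063  0.227] [0. 0.]
[0.556 0.04  0.22 ] [0.049 0.049]
[ 0.598 -0.225  0.253] [0.06 0.06]
[ 0.619 -0.06   0.271] [0.004 0.004]
above pan [-0.189 -0.123 -0.282]
```

```bash
python3 -m handwheel '[[0.085,[-0.019,-0.012,-0.028],[0,0,0]],[0.085,[-0.019,-0.012,-0.028],[0,0,0]],[0.085,[-0.019,-0.012,-0.028],[0,0,0]],[0.085,[-0.019,-0.012,-0.028],[0,0,0]],[0.085,[-0.019,-0.012,-0.028],[0,0,0]],[0.085,[-0.019,-0.012,-0.028],[0,0,0]],[0.085,[-0.019,-0.012,-0.028],[0,0,0]],[0.085,[-0.019,-0.012,-0.028],[0,0,0]],[0.085,[-0.019,-0.012,-0.028],[0,0,0]],[0.085,[-0.019,-0.012,-0.028],[0,0,0]]]'
cat > look.py <<'E'
from h import *
import sys
tag=sys.argv[1];ths=sys.argv[2].split(',')
o,p,M=pose();im=ctrl.get_image('wrist');cv2.imwrite(f'pics/{tag}.png',im[:,:,::-1])
print('pos',p.round(4),'x',M[:,0].round(3),'y',M[:,1].round(3),'t',o['t'])
Z={'pan':.054,'key_top':.062,'mid_cell':.0745}
for th in ths:
    r=ctrl.tip_of(th,'wrist')
    for d in r[:2]:
        uv=d['centre'][::-1];print(th,round(d['score'],2),np.round(uv,1),plane('wrist',uv,Z[th],o).round(4) if th in Z else [np.round(v,4).tolist() for v in ray('wrist',uv,o)])
import pickle;pickle.dump({k:np.array(v) for k,v in o.items()},open(f'pics/{tag}.pkl','wb'))
E
python3 look.py b_wrist pan,key_top
```

```text
t: 1.68
tool_pos: [0.4495, -0.3621, 0.4225]
tool_rot: [2.011, 0.39, -2.011]
contact_force: [0.8, -0.6, -0.1]
opening: 0.085
pos [ 0.4495 -0.3621  0.4225] x [ 0. -0. -1.] y [ 0.374 -0.927  0.001] t 1.6833
key_top 0.48 [288.5 168.5] [ 0.4303 -0.3901  0.062 ]
```

View pics/b_wrist.png

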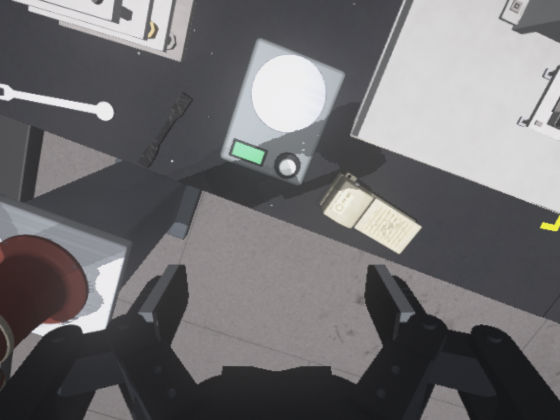

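The wrist view shows the whole scale: pan disc centred at about (288,93), key at about (288,166), green display at (248,152). I'll fit the pan's outline and the key, then check them against the sizes given.

Run:
```python
from h import *
import pickle
o=pickle.load(open('pics/b_wrist.pkl','rb'))
im=cv2.imread('pics/b_wrist.png');g=im.min(2)
print(im[93,288],im[60,250],im[130,288],im[165,288])
m=(g>200).astype(np.uint8);n,l,s,c=cv2.connectedComponentsWithStats(m)
k=l[93,288];print('pan comp',s[k],c[k])
cs,_=cv2.findContours((l==k).astype(np.uint8),cv2.RETR_EXTERNAL,cv2.CHAIN_APPROX_NONE)
pts=max(cs,key=len)[:,0]
W=np.array([plane('wrist',q,.054,o)[:2] for q in pts])
A=np.c_[2*W,np.ones(len(W))];s_=np.linalg.lstsq(A,(W**2).sum(1),rcond=None)[0]
r=np.sqrt(s_[2]+s_[0]**2+s_[1]**2);print('pan',s_[:2].round(4),'r',r.round(4),'res',np.abs(np.hypot(*(W-s_[:2]).T)-r).max().round(4))
P=s_[:2]
for uv in [(288.5,166),(288.5,168.5)]:
    kk=plane('wrist',uv,.062,o)[:2];d=kk-P;print('key',kk.round(4),np.hypot(*d).round(4),'expect',np.hypot(.106,.038).round(4))
    # scale x dir: key = P -0.106 x -0.038 y
    a=np.arctan2(d[1],d[0])-np.arctan2(-.038,-.106);print('yaw',np.degrees(a).round(1))
cv2.imwrite('pics/b_crop.png',cv2.resize(im[30:190,210:370],None,fx=3.7,fy=3.7,interpolation=2))
```

```text
[240 238 239] [125 122 118] [239 238 238] [221 220 218]
pan comp [ 251   55   75   77 4532] [287.99823477  92.83914387]
pan [ 0.5362 -0.3453] r 0.0564 res 0.0023
key [ 0.4341 -0.3885] 0.1109 expect 0.1126
yaw 3.2
key [ 0.4303 -0.3901] 0.115 expect 0.1126
yaw 3.2
```

View pics/b_crop.png

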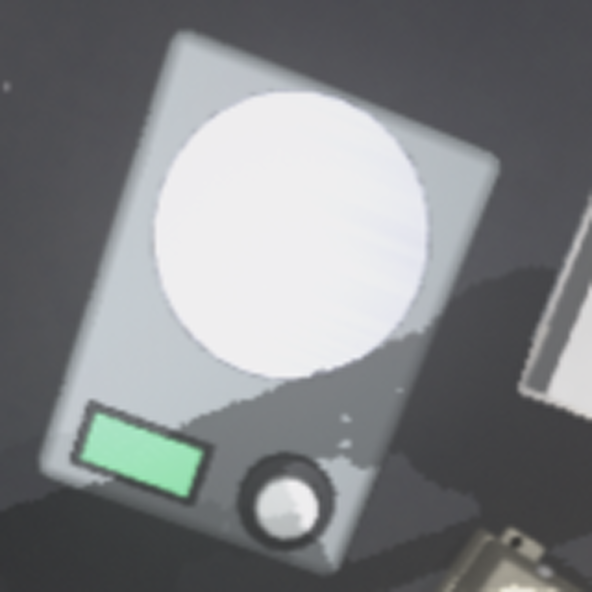

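Pan centre is about (0.536, -0.345), with a fitted radius of 56 mm against the 58 given. The key is about (0.432, -0.389), 112 mm from the pan's centre as expected. Next I'll swing over to the carton.

```bash
python3 -m handwheel '[[0.085,[0,-0.037,-0.015],[0,0,0]],[0.085,[0,-0.037,-0.015],[0,0,0]],[0.085,[0,-0.037,-0.015],[0,0,0]],[0.085,[0,-0.037,-0.015],[0,0,0]],[0.085,[0,-0.037,-0.015],[0,0,0]],[0.085,[0,-0.037,-0.015],[0,0,0]],[0.085,[0,-0.037,-0.015],[0,0,0]],[0.085,[0,-0.037,-0.015],[0,0,0]],[0.085,[0,-0.037,-0.015],[0,0,0]]]'
python3 -m handwheel '[[0.085,[0,-0.037,-0.015],[0,0,0]],[0.085,[0,-0.037,-0.015],[0,0,0]],[0.085,[0,-0.037,-0.015],[0,0,0]],[0.085,[0,-0.037,-0.015],[0,0,0]],[0.085,[0,-0.037,-0.015],[0,0,0]],[0.085,[0,-0.037,-0.015],[0,0,0]],[0.085,[0,0,0],[0,0,0]]]'
python3 look.py c_wrist mid_cell,jar_center,carton,tall_weight_center,low_weight_center
```

```text
t: 2.58
tool_pos: [0.4484, -0.0033, 0.42]
tool_rot: [2.011, 0.389, -2.014]
contact_force: [1.3, -0.5, 0.7]
opening: 0.0845
t: 3.17
tool_pos: [0.4486, 0.2398, 0.4191]
tool_rot: [2.005, 0.398, -2.012]
contact_force: [-0.3, -0.4, -0.7]
opening: 0.0849
pos [0.4486 0.2398 0.4191] x [-0.003  0.001 -1.   ] y [ 0.38  -0.925 -0.002] t 3.1667
jar_center 0.72 [193.2  70.5] [[0.5253, 0.2727, 0.5617], [-0.0271, 0.2477, -0.9685]]
carton 0.6 [281.9  80.2] [[0.5253, 0.2727, 0.5617], [0.0459, 0.0026, -0.9989]]
tall_weight_center 0.83 [287.2  78. ] [[0.5253, 0.2727, 0.5617], [0.0575, -0.0096, -0.9983]]
tall_weight_center 0.6 [191.8  68.3] [[0.5253, 0.2727, 0.5617], [-0.0229, 0.2529, -0.9672]]
low_weight_center 0.62 [376.4  85.1] [[0.5253, 0.2727, 0.5617], [0.136, -0.2528, -0.9579]]
```

View pics/c_wrist.png

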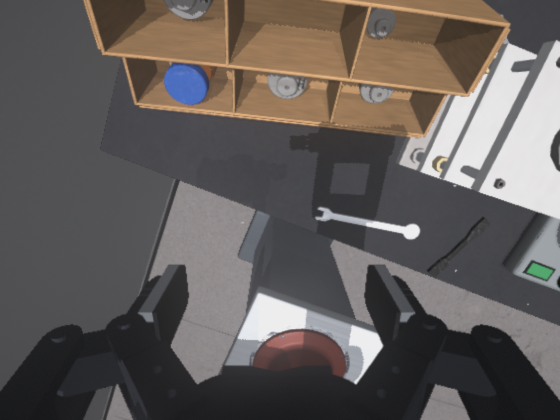

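The wrist view shows the whole carton: blue lid at about (187,84) in the left front cell, the tall weight at (288,84), the low one at (376,90). The front rim runs from (135,106) to (425,136). I'll locate the rim and the lid.

Run:
```python
from h import *
import pickle
o=pickle.load(open('pics/c_wrist.pkl','rb'))
im=cv2.imread('pics/c_wrist.png')
b,g,r=[im[:,:,i].astype(int) for i in range(3)]
m=((b>r+50)&(b>g+30)).astype(np.uint8);m[150:]=0
n,l,s,c=cv2.connectedComponentsWithStats(m);k=1+s[1:,4].argmax();print('lid',s[k],c[k])
cs,_=cv2.findContours((l==k).astype(np.uint8),cv2.RETR_EXTERNAL,cv2.CHAIN_APPROX_NONE);el=cv2.fitEllipse(max(cs,key=len));print(el)
a=plane('wrist',(135,106),.13,o);e=plane('wrist',(425,136),.13,o);print('rim',a.round(4),e.round(4),np.linalg.norm(a-e).round(4))
d=(a-e)[:2];print('carton yaw',np.degrees(np.arctan2(d[1],d[0])-np.pi/2).round(2))
print('lid',plane('wrist',el[0],.141,o).round(4))
cv2.imwrite('pics/c_crop.png',cv2.resize(im[0:150,80:280],None,fx=4,fy=4,interpolation=2))
cv2.imwrite('pics/c_crop2.png',cv2.resize(im[0:150,330:530],None,fx=4,fy=4,interpolation=2))
```

```text
lid [ 164   63   43   42 1378] [185.36574746  83.26923077]
((185.39431762695312, 83.2427749633789), (37.48051452636719, 45.07633972167969), 129.35227966308594)
rim [0.4426 0.4417 0.13  ] [0.5546 0.0667 0.13  ] 0.3913
carton yaw 16.62
lid [0.4956 0.3849 0.141 ]
```

View pics/c_crop.png

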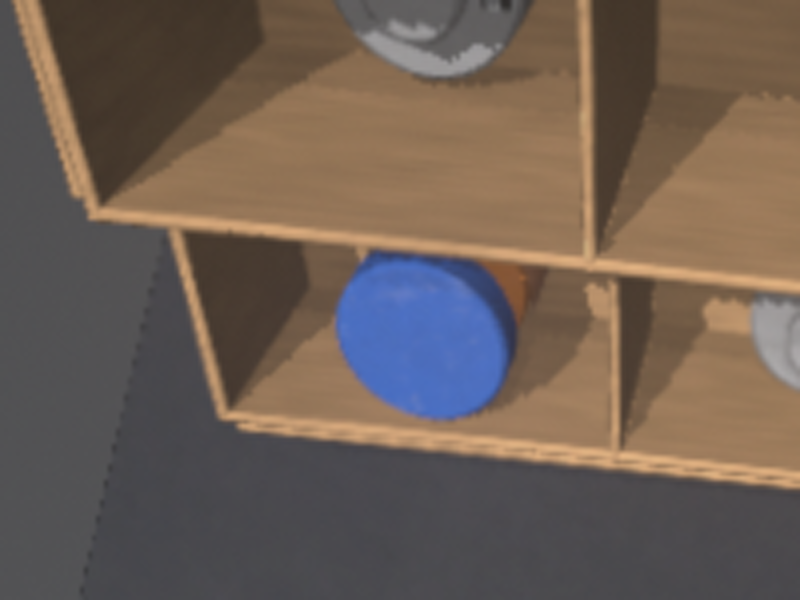

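View pics/c_crop2.png

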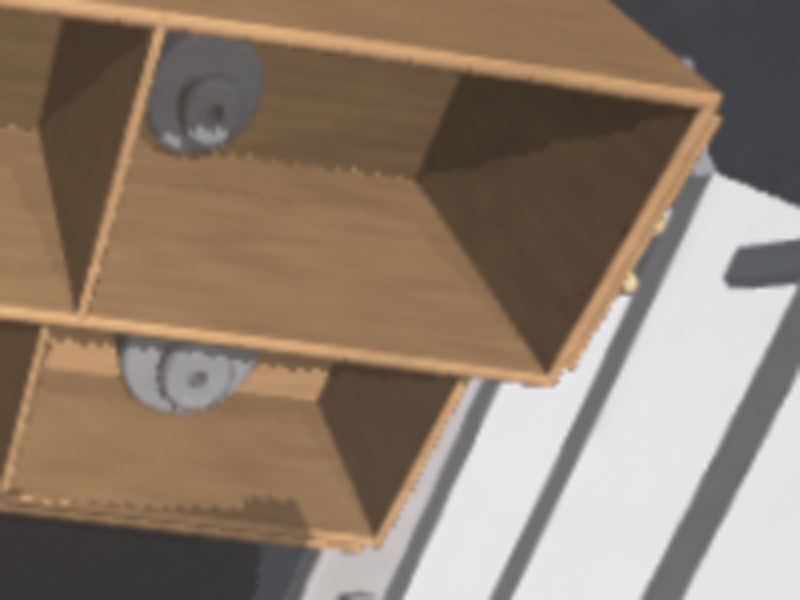

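The rim measures 391 mm against the 392 given, with a yaw of 16.6°. The mid_cell it implies, (0.577, 0.278), matches the triangulated one. The jar is in the left cell, so next I'll compute the turn and shift to a pre-grasp pose.

```bash
cat >> h.py <<'E'
yaw=np.radians(16.6);xc=np.array([np.cos(yaw),np.sin(yaw),0]);yc=np.array([-np.sin(yaw),np.cos(yaw),0]);zc=np.array([0,0,1.])
U=.866*xc+.5*zc;Wd=-.5*xc+.866*zc
ML=np.array([.577,.2776,.0745])+.129*yc
def gp(w,u=-.008,v=-.0015): return ML+u*U+v*yc+w*Wd
MG=np.c_[-Wd,-yc,np.cross(-Wd,-yc)]
E
python3 - <<'E'
from h import *
print(turn(MG).round(2));o,p,M=pose()
for w in(.22,.16,.035):print(w,gp(w).round(4),'shift after turn',(MG.T@(gp(w)-p)).round(4))
print(np.round(o['q'],3))
E
```

```text
[ 5.13 30.    1.36]
0.22 [0.4285 0.3664 0.261 ] shift after turn [ 0.1472 -0.133   0.065 ]
0.16 [0.4573 0.375  0.2091] shift after turn [ 0.2072 -0.133   0.065 ]
0.035 [0.5172 0.3928 0.1008] shift after turn [ 0.3322 -0.133   0.065 ]
[ 0.333 -0.269  1.601 -0.     1.81   1.522]
```

```bash
python3 -m handwheel '[[0.078,[0,0,0],[1,6,0.3]],[0.078,[0,0,0],[1,6,0.3]],[0.078,[0,0,0],[1,6,0.3]],[0.078,[0,0,0],[1,6,0.3]],[0.078,[0,0,0],[1,6,0.3]],[0.078,[0,-0.033,0.016],[0,0,0]],[0.078,[0,-0.033,0.016],[0,0,0]],[0.078,[0,-0.033,0.016],[0,0,0]],[0.078,[0,-0.033,0.016],[0,0,0]]]'
python3 -m handwheel '[[0.078,[0.03,0,0],[0,0,0]],[0.078,[0.03,0,0],[0,0,0]],[0.078,[0.03,0,0],[0,0,0]],[0.078,[0.03,0,0],[0,0,0]],[0.078,[0.027,0,0],[0,0,0]],[0.078,[0,0,0],[0,0,0]]]'
python3 look.py d_wrist jar_center
python3 - <<'E'
from h import *
im=ctrl.get_image('side');cv2.imwrite('pics/d_side.png',im[:,:,::-1]);im=ctrl.get_image('scene');cv2.imwrite('pics/d_scene.png',im[:,:,::-1])
print(turn(MG).round(2));o,p,M=pose()
for w in(.22,.16,.035):print(w,shift(gp(w)).round(4))
print(np.round(o['q'],3))
E
```

```text
t: 4.22
tool_pos: [0.3579, 0.3449, 0.3891]
tool_rot: [2.576, 0.374, -1.483]
contact_force: [0.3, -0.4, 0.1]
opening: 0.0778
t: 4.72
tool_pos: [0.4285, 0.3636, 0.2542]
tool_rot: [2.563, 0.369, -1.495]
contact_force: [-0.6, -0.6, -1.6]
opening: 0.0777
pos [0.4285 0.3636 0.2542] x [ 0.473  0.135 -0.871] y [ 0.286 -0.958  0.007] t 4.7167
[ 0.19 -0.21  0.01]
0.22 [ 0.0023 -0.0002  0.0025]
0.16 [ 0.0623 -0.0002  0.0027]
0.035 [ 0.1873 -0.0002  0.0031]
[ 0.666 -0.414  2.029 -0.216  1.041  2.007]
```

View pics/d_wrist.png

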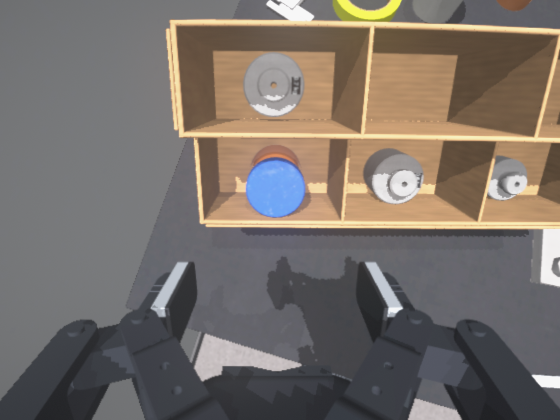

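View pics/d_side.png

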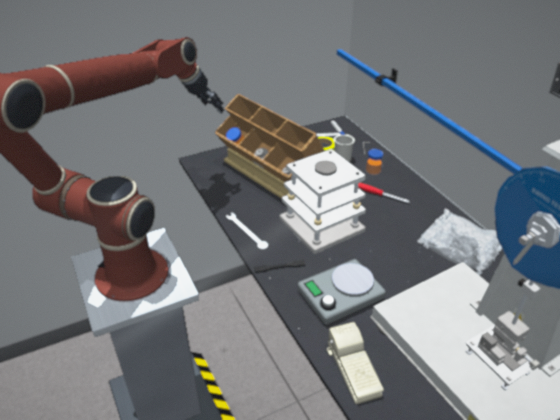

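The lid is at (275,187), nearly centred between the fingers, and the tool lines up with the cell. I'll measure the lid again from here.

Run:
```python
from h import *
import pickle
o=pickle.load(open('pics/d_wrist.pkl','rb'))
im=cv2.imread('pics/d_wrist.png')
b,g,r=[im[:,:,i].astype(int) for i in range(3)]
m=((b>r+50)&(b>g+30)).astype(np.uint8)
n,l,s,c=cv2.connectedComponentsWithStats(m);k=1+s[1:,4].argmax();print(s[k],c[k])
cs,_=cv2.findContours((l==k).astype(np.uint8),cv2.RETR_EXTERNAL,cv2.CHAIN_APPROX_NONE);pts=max(cs,key=len)[:,0]
# intersect with lid plane w=.082 -> (u,v)
Q=[]
for q in pts:
    C,d=ray('wrist',q,o);t=((ML+.082*Wd-C)@Wd)/(d@Wd);X=C+d*t-ML;Q.append([X@U,X@yc])
Q=np.array(Q);A=np.c_[2*Q,np.ones(len(Q))];f=np.linalg.lstsq(A,(Q**2).sum(1),rcond=None)[0]
print('lid u,v',f[:2].round(4),'r',np.sqrt(f[2]+f[0]**2+f[1]**2).round(4))
# rim corner points front-left in same way at w=.088
for q in [(204,224),(343,224),(484,224)]:
    C,d=ray('wrist',q,o);t=((ML+.088*Wd-C)@Wd)/(d@Wd);X=C+d*t-ML;print(q,(X@U).round(4),(X@yc).round(4))
```

```text
[ 246  158   59   59 2762] [274.97827661 187.46596669]
lid u,v [-0.0097 -0.0022] r 0.0271
(204, 224) -0.0424 0.0634
(343, 224) -0.0422 -0.0653
(484, 224) -0.0423 -0.1997
```

```bash
python3 -m handwheel '[[0.078,[0.03,0,0.002],[0,0,0]],[0.078,[0.03,0,0.002],[0,0,0]],[0.078,[0.025,0,0],[0,0,0]],[0.078,[0.025,0,0],[0,0,0]],[0.078,[0,0,0],[0,0,0]]]'
python3 - <<'E'
from h import *
print(turn(MG).round(2),shift(gp(.035,-.0095)).round(4))
E
python3 look.py e_wrist jar_center
```

```text
t: 5.33
tool_pos: [0.4779, 0.3803, 0.1614]
tool_rot: [2.568, 0.375, -1.488]
contact_force: [-0.4, -0.7, -0.9]
opening: 0.0781
[ 0.28  0.24 -0.13] [ 0.073  -0.0009 -0.0042]
pos [0.4779 0.3803 0.1614] x [ 0.476  0.14  -0.868] y [ 0.289 -0.957  0.004] t 5.3333
```

View pics/e_wrist.png

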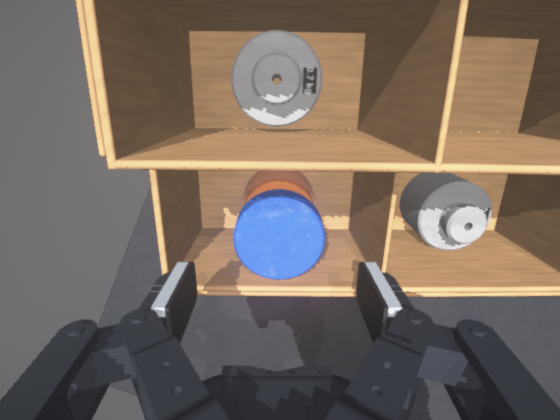

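The lid at (279,235) is centred between the fingers and both fingertips line up with the cell, so I'll go the rest of the way down.

```bash
python3 -m handwheel '[[0.078,[0.02,-0.001,-0.002],[0,0,0]],[0.078,[0.02,0,-0.002],[0,0,0]],[0.078,[0.02,0,0],[0,0,0]],[0.078,[0.013,0,0],[0,0,0]],[0.078,[0,0,0],[0,0,0]]]' 40
python3 - <<'E'
from h import *
print(turn(MG).round(2),shift(gp(.035,-.0095)).round(4))
E
python3 look.py f_wrist jar_center
```

```text
t: 5.85
tool_pos: [0.5167, 0.3939, 0.104]
tool_rot: [2.572, 0.378, -1.483]
contact_force: [-0.0, -0.7, -0.2]
opening: 0.0782
[ 0.27 -0.05 -0.02] [0.0028 0.0012 0.003 ]
pos [0.5167 0.3939 0.104 ] x [ 0.48   0.143 -0.866] y [ 0.289 -0.957  0.003] t 5.85
```

View pics/f_wrist.png

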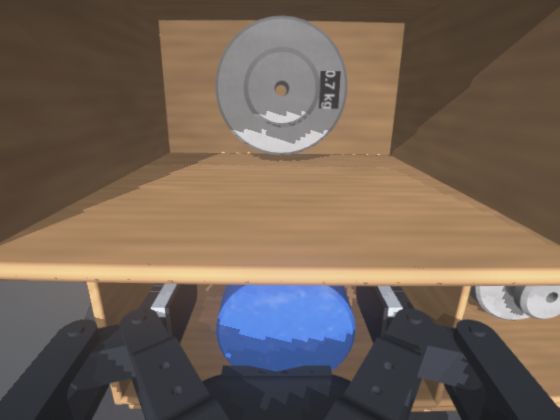

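No contact so far. The lid at column 286 is about 2 mm off the finger midline at 280, so I'll nudge across and close.

```bash
python3 -m handwheel '[[0.078,[0.003,0.002,0.003],[0,0,0]],[0.06,[0,0,0],[0,0,0]],[0.05,[0,0,0],[0,0,0]],[0.04,[0,0,0],[0,0,0]],[0.04,[0,0,0],[0,0,0]],[0.04,[0,0,0],[0,0,0]],[0.04,[0,0,0],[0,0,0]],[0.04,[0,0,0],[0,0,0]]]' 40
python3 -m handwheel '[[0.04,[0,0,0],[0,0,0]],[0.04,[0,0,0],[0,0,0]]]'
python3 - <<'E'
from h import *
print(turn(MG).round(2),shift(gp(.035,-.0095)).round(4))
E
```

```text
t: 6.62
tool_pos: [0.516, 0.3918, 0.1011]
tool_rot: [2.573, 0.379, -1.482]
contact_force: [-6.1, -3.8, 7.6]
opening: 0.0543
t: 6.78
tool_pos: [0.516, 0.3918, 0.1011]
tool_rot: [2.573, 0.379, -1.482]
contact_force: [-5.8, -3.7, 7.6]
opening: 0.0543
[ 0.27 -0.11 -0.01] [ 0.001  -0.0007  0.0004]
```

```bash
python3 -m handwheel '[[0.04,[-0.01,0,0],[0,0,0]],[0.04,[-0.015,0,0],[0,0,0]],[0.04,[-0.02,0,0],[0,0,0]],[0.04,[0,0,0],[0,0,0]]]' 40
python3 look.py g_wrist jar_center
```

```text
t: 7.12
tool_pos: [0.4949, 0.3863, 0.1429]
tool_rot: [2.578, 0.382, -1.477]
contact_force: [0.9, 0.0, -1.1]
opening: 0.0544
pos [0.4949 0.3863 0.1429] x [ 0.484  0.146 -0.863] y [ 0.29  -0.957  0.   ] t 7.1167
```

View pics/g_wrist.png

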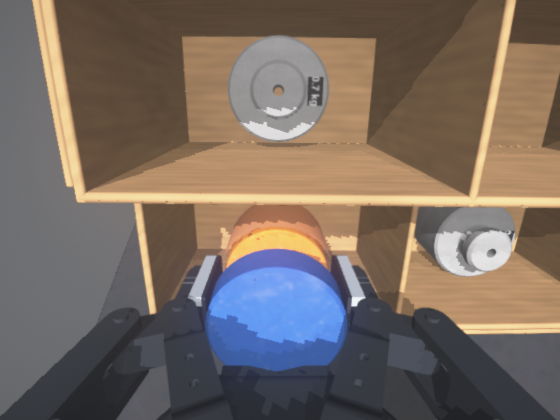

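The jar is held: the lid sits between the pads at about (277,310), opening 54 mm. I'll lift it straight out along the cell axis.

```bash
python3 -m handwheel '[[0.04,[-0.025,0,0],[0,0,0]],[0.04,[-0.03,0,0],[0,0,0]],[0.04,[-0.035,0,0],[0,0,0]],[0.04,[-0.035,0,0],[0,0,0]],[0.04,[-0.035,0,0],[0,0,0]],[0.04,[-0.035,0,0],[0,0,0]],[0.04,[-0.02,0,0],[0,0,0]],[0.04,[0,0,0],[0,0,0]]]' 40
python3 look.py i_wrist jar_center
python3 - <<'E'
from h import *
im=ctrl.get_image('scene');cv2.imwrite('pics/i_scene.png',im[:,:,::-1])
o,p,M=pose()
# upright tool: x down, y: keep yaw of tool y horizontal
y=M[:,1].copy();y[2]=0;y/=np.linalg.norm(y);x=np.array([0,0,-1.]);Mt=np.c_[x,y,np.cross(x,y)]
print(Mt.round(3),turn(Mt).round(2));print(np.round(o['q'],3))
for t in [(.45,.3,.42),(.45,-.25,.42)]: print((Mt.T@(np.array(t)-p)).round(4))
print((Mt.T@np.array([0,-.55,0])).round(4))
E
```

```text
t: 7.88
tool_pos: [0.3911, 0.3553, 0.3292]
tool_rot: [2.578, 0.383, -1.477]
contact_force: [0.8, 0.7, -1.3]
opening: 0.054
pos [0.3911 0.3553 0.3292] x [ 0.484  0.147 -0.862] y [ 0.291 -0.957 -0.   ] t 7.8833
[[ 0.     0.289 -0.957]
 [ 0.    -0.957 -0.289]
 [-1.     0.    -0.   ]] [  0.06 -29.79  -0.23]
[ 0.702 -0.531  2.014 -0.218  1.184  2.011]
[-0.0989  0.0689 -0.041 ]
[-0.0989  0.5953  0.1181]
[0.     0.5265 0.1592]
```

View pics/i_wrist.png

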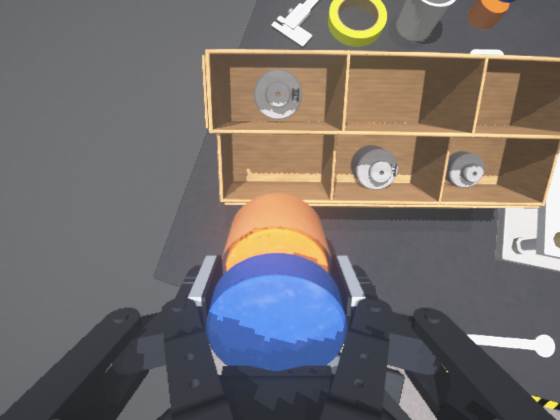

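View pics/i_scene.png

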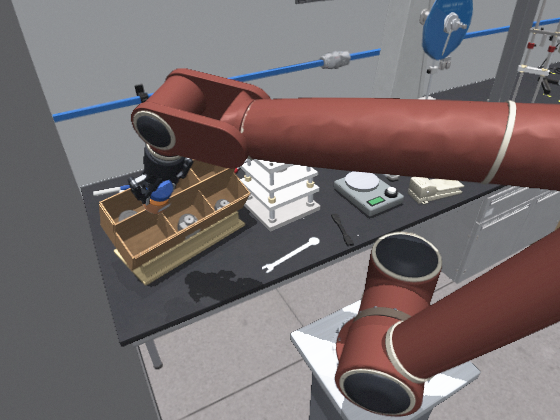

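The jar is clear of the carton and the weights have not moved. Next I'll turn it upright and carry it at z≈0.42 past the plate stack.

```bash
python3 -m handwheel '[[0.04,[0,0,0],[0,-6,0]],[0.04,[0,0,0],[0,-6,0]],[0.04,[0,0,0],[0,-6,0]],[0.04,[0,0,0],[0,-6,0]],[0.04,[0,0,0],[0,-5.8,-0.2]],[0.04,[-0.033,0.023,-0.014],[0,0,0]],[0.04,[-0.033,0.023,-0.014],[0,0,0]],[0.04,[-0.033,0.023,-0.014],[0,0,0]]]' 40
python3 -m handwheel '[[0.04,[0,0.035,0.0106],[0,0,0]],[0.04,[0,0.035,0.0106],[0,0,0]],[0.04,[0,0.035,0.0106],[0,0,0]],[0.04,[0,0.035,0.0106],[0,0,0]],[0.04,[0,0.035,0.0106],[0,0,0]],[0.04,[0,0.035,0.0106],[0,0,0]],[0.04,[0,0.035,0.0106],[0,0,0]],[0.04,[0,0.035,0.0106],[0,0,0]]]'
python3 -m handwheel '[[0.04,[0,0.035,0.0106],[0,0,0]],[0.04,[0,0.035,0.0106],[0,0,0]],[0.04,[0,0.035,0.0106],[0,0,0]],[0.04,[0,0.035,0.0106],[0,0,0]],[0.04,[0,0.035,0.0106],[0,0,0]],[0.04,[0,0.035,0.0106],[0,0,0]],[0.04,[0,0.035,0.0106],[0,0,0]],[0.04,[0,0,0],[0,0,0]]]'
python3 look.py j_wrist jar_center,pan,key_top
cat > up.py <<'E'
from h import *
import sys
t=np.array(eval(sys.argv[1]));o,p,M=pose()
y=M[:,1].copy();y[2]=0;y/=np.linalg.norm(y);x=np.array([0,0,-1.]);Mt=np.c_[x,y,np.cross(x,y)]
print('turn',turn(Mt).round(2),'shift',(Mt.T@(t-p)).round(4),'pos',p.round(4),'q',np.round(o['q'],3))
E
python3 up.py '(.5362,-.3453,.20)'
```

```text
t: 8.7
tool_pos: [0.4509, 0.3006, 0.417]
tool_rot: [2.058, 0.304, -2.068]
contact_force: [0.5, 1.5, -1.0]
opening: 0.0544
t: 9.37
tool_pos: [0.4496, 0.0068, 0.4169]
tool_rot: [2.064, 0.308, -2.067]
contact_force: [1.8, 0.6, -1.6]
opening: 0.0543
t: 10.03
tool_pos: [0.4487, -0.2529, 0.4145]
tool_rot: [2.067, 0.304, -2.073]
contact_force: [-0.5, 0.1, -2.2]
opening: 0.0545
pos [ 0.4487 -0.2529  0.4145] x [-0.004  0.004 -1.   ] y [ 0.283 -0.959 -0.005] t 10.0333
pan 0.67 [350.4 112.6] [ 0.5364 -0.3428  0.054 ]
key_top 0.75 [352.5 186.5] [ 0.428  -0.3854  0.062 ]
turn [-0.   -0.11  0.24] shift [ 0.2177  0.1192 -0.0544] pos [ 0.4496 -0.2469  0.4177] q [-0.65  -0.255  1.594  0.004  1.804  0.628]
```

View pics/j_wrist.png

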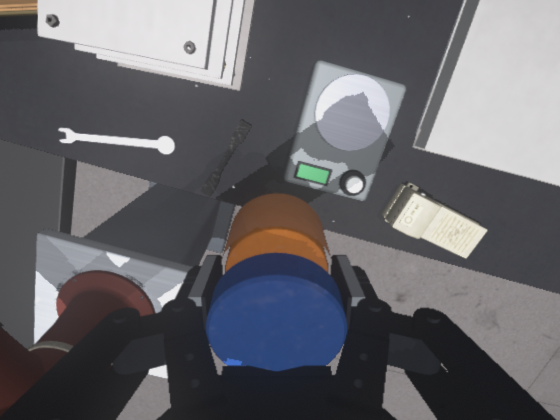

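The wrist view agrees: pan at about (352,112), key at about (352,183), and the jar looks square in the jaws. With the arm at rest I'll measure the pan again and check the jar's tilt in the fingers.

```bash
python3 look.py k_wrist pan,key_top
python3 - <<'E'
from h import *
import pickle
o=pickle.load(open('pics/k_wrist.pkl','rb'));im=cv2.imread('pics/k_wrist.png')
g=im.min(2);m=((im[:,:,0].astype(int)>im[:,:,2].astype(int)-2)&(g>118)).astype(np.uint8)
uv=proj('wrist',[.5362,-.3453,.054],o)[0];print('pan exp',uv)
p=ctrl.camera_params('wrist');T=np.array(p['T_tool_cam']);C=np.linalg.inv(T)
def pj(X): return cv2.projectPoints(np.array(X,float),C[:3,:3],C[:3,3],K(p),np.array(p['D']))[0][:,0]
a=np.linspace(0,2*np.pi,73)
vis=im.copy()
for z0,tilt,col in [(0,0,(0,255,0)),(0,5,(255,255,255))]:
  t=np.radians(tilt)
  for x in(-.046,.036):
    X=np.c_[np.full(73,x),.0285*np.cos(a),z0+.0285*np.sin(a)];Rt=R.from_rotvec([0,t,0]).as_matrix();c=np.array([-.01,0,z0])
    q=pj((X-c)@Rt.T+c);cv2.polylines(vis,[q.astype(int).reshape(-1,1,2)],True,col,1)
    print(z0,tilt,x,'rows',q[:,1].min().round(1),q[:,1].max().round(1),'cols',q[:,0].min().round(1),q[:,0].max().round(1))
ex=[plane('wrist',q,.054,o) for q in [(352,112)]]
cv2.polylines(vis,[proj('wrist',np.c_[.5362+.058*np.cos(a),-.3453+.058*np.sin(a),np.full(73,.054)],o).astype(int).reshape(-1,1,2)],True,(0,0,255),1)
vis=cv2.resize(vis,(800,600),interpolation=2);cv2.imwrite('pics/k_vis.png',vis)
E
```

```text
pos [ 0.4496 -0.2469  0.4177] x [ 0.001  0.005 -1.   ] y [ 0.29  -0.957 -0.004] t 10.2333
pan 0.64 [355.3 115.3] [ 0.5381 -0.3457  0.054 ]
pan exp [354.60815006 116.4228075 ]
0 0 -0.046 rows 261.8 384.5 cols 204.9 355.9
0 0 0.036 rows 193.0 276.7 cols 232.9 324.5
0 5 -0.046 rows 273.6 384.5 cols 205.5 355.2
0 5 0.036 rows 187.9 269.3 cols 232.5 324.9
```

View pics/k_vis.png

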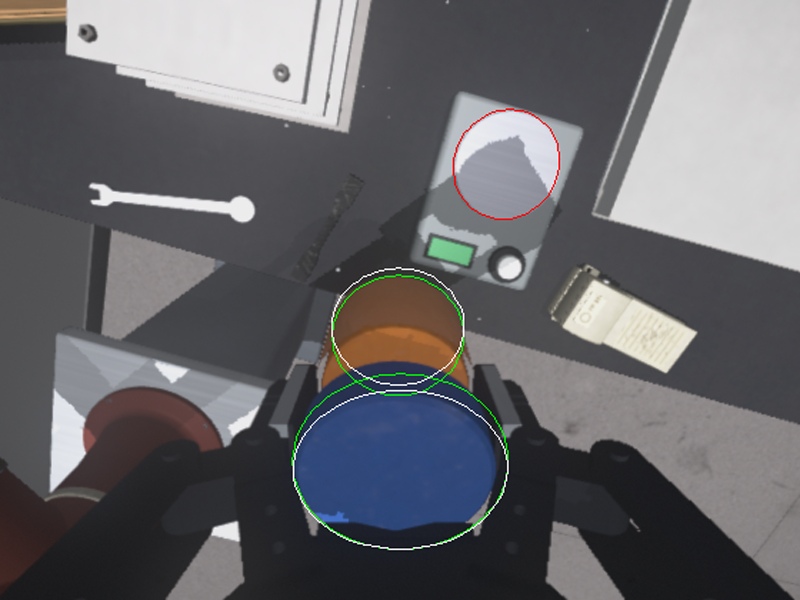

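The pan outline projected from my estimate lands right on the picture (red circle), and the jar's base matches the zero-tilt model. I'll move over the pan.

```bash
python3 -m handwheel '[[0.04,[0,0.02,-0.009],[0,0,0]],[0.04,[0,0.02,-0.009],[0,0,0]],[0.04,[0,0.02,-0.009],[0,0,0]],[0.04,[0.01,0.02,-0.009],[0,0,0]],[0.04,[0.02,0.02,-0.009],[0,0,0]],[0.04,[0.03,0.019,-0.009],[0,0,0]],[0.04,[0.035,0,0],[0,0,0]],[0.04,[0.035,0,0],[0,0,0]],[0.04,[0.035,0,0],[0,0,0]],[0.04,[0.035,0,0],[0,0,0]]]' 40
python3 -m handwheel '[[0.04,[0.015,0,0],[0,0,0.2]],[0.04,[0,0,0],[0,0,0]],[0.04,[0,0,0],[0,0,0]]]'
python3 up.py '(.5362,-.3453,.120)'
```

```text
t: 11.22
tool_pos: [0.5369, -0.3438, 0.2188]
tool_rot: [2.067, 0.308, -2.058]
contact_force: [1.0, -0.0, -0.4]
opening: 0.0544
t: 11.47
tool_pos: [0.5365, -0.3437, 0.2046]
tool_rot: [2.066, 0.306, -2.059]
contact_force: [0.1, 0.2, -0.8]
opening: 0.0543
turn [ 0.   -0.18 -0.07] shift [0.0846 0.0014 0.0008] pos [ 0.5365 -0.3437  0.2046] q [-0.687  0.096  1.612  0.002  1.431  0.588]
```

```bash
python3 -m handwheel '[[0.04,[0.02,0.001,0.001],[0,0,0]],[0.04,[0.02,0,0],[0,0,0]],[0.04,[0.02,0,0],[0,0,0]],[0.04,[0.015,0,0],[0,0,0]],[0.04,[0.009,0,0],[0,0,0]],[0.04,[0,0,0],[0,0,0]],[0.04,[0,0,0],[0,0,0]]]' 40
python3 - <<'E'
from h import *
im=ctrl.get_image('side');cv2.imwrite('pics/l_side.png',cv2.resize(im[190:350,260:460,::-1],None,fx=4,fy=3.75,interpolation=2))
im=ctrl.get_image('scene');cv2.imwrite('pics/l_scene.png',cv2.resize(im[110:240,300:470,::-1],None,fx=4.5,fy=4.5,interpolation=2))
print(ctrl.get_obs()['contact_force'])
E
python3 up.py '(.5362,-.3453,.090)'
```

```text
t: 12.05
tool_pos: [0.5368, -0.3465, 0.1223]
tool_rot: [2.067, 0.302, -2.057]
contact_force: [0.8, 0.1, -1.1]
opening: 0.0539
[-0.58018139  0.1250877  -1.26905389]
turn [ 0.   -0.33 -0.3 ] shift [ 0.0333 -0.0019  0.0005] pos [ 0.5372 -0.347   0.1233] q [-0.691  0.168  1.675  0.002  1.292  0.586]
```

View pics/l_side.png

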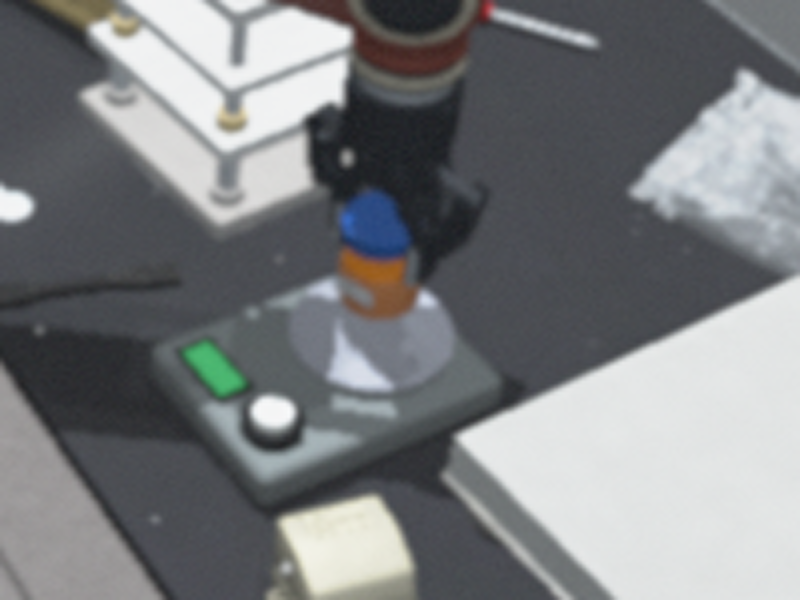

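View pics/l_scene.png

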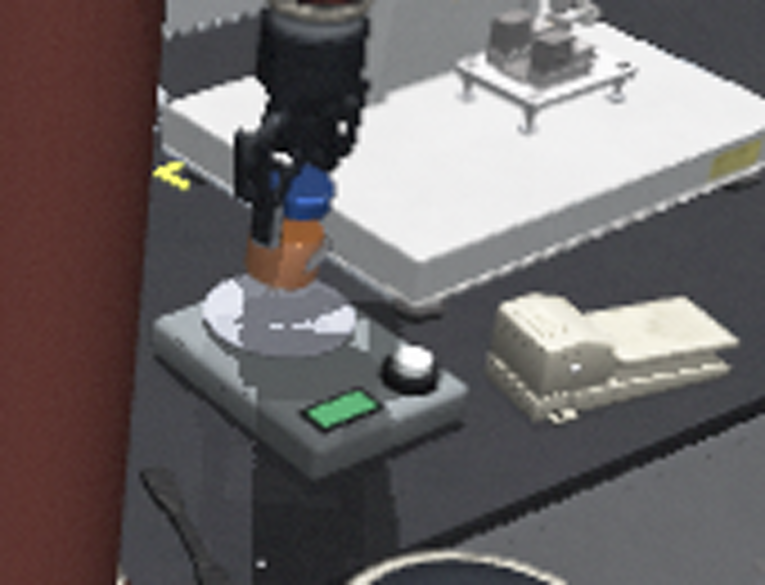

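The jar hangs above the pan. In the scene crop it looks tilted, lid at about (308,190) and base at about (285,270), so I'll compare with a projected upright jar.

```bash
python3 - <<'E'
from h import *
for n in('scene','side'):
    im=ctrl.get_image(n)[:,:,::-1].copy();o,p,M=pose();print(p.round(4))
    a=np.linspace(0,2*np.pi,60);s=6
    x0,y0=(345,135) if n=='scene' else (325,225)
    big=cv2.resize(im[y0:y0+100,x0:x0+90],None,fx=s,fy=s,interpolation=cv2.INTER_CUBIC)
    for tilt,col in((0,(0,255,0)),):
      for x in(-.046,.036):
        X=np.c_[p[0]+.0285*np.cos(a),p[1]+.0285*np.sin(a),np.full(60,p[2]-x)]
        q=(proj(n,X)-[x0,y0]+.5)*s;cv2.polylines(big,[q.astype(int).reshape(-1,1,2)],True,col,1)
    cv2.imwrite(f'pics/m_{n}.png',big)
E
python3 -c "
import cv2,numpy as np
a,b=[cv2.imread(f'pics/m_{n}.png') for n in('scene','side')]
v=np.hstack([a,b]);cv2.imwrite('pics/m_both.png',cv2.resize(v,None,fx=.74,fy=.74))"
```

```text
[ 0.5372 -0.347   0.1233]
[ 0.5371 -0.3469  0.1231]
```

View pics/m_both.png

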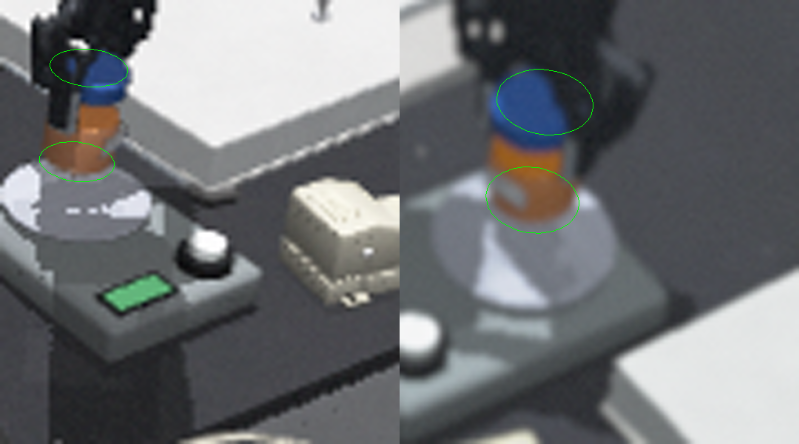

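The upright model fits the base in both views, so any lean is a few degrees at most. I'll lower it gently and watch the force.

```bash
python3 -m handwheel '[[0.04,[0.01,-0.001,0],[0,0,0]],[0.04,[0.008,-0.001,0],[0,0,0]],[0.04,[0.004,0,0],[0,0,0]],[0.04,[0.003,0,0],[0,0,0]],[0.04,[0,0,0],[0,0,0]]]' 40
python3 -m handwheel '[[0.04,[0.003,0,0],[0,0,0]],[0.04,[0,0,0],[0,0,0]]]'
python3 -m handwheel '[[0.04,[0.002,0,0],[0,0,0]],[0.04,[0,0,0],[0,0,0]]]'
```

```text
t: 12.67
tool_pos: [0.535, -0.3437, 0.0945]
tool_rot: [2.066, 0.305, -2.061]
contact_force: [-0.3, 0.2, -0.6]
opening: 0.0537
t: 12.83
tool_pos: [0.5357, -0.3443, 0.0928]
tool_rot: [2.067, 0.303, -2.059]
contact_force: [0.5, -0.7, -1.5]
opening: 0.0543
t: 13.0
tool_pos: [0.536, -0.3446, 0.0914]
tool_rot: [2.067, 0.303, -2.057]
contact_force: [0.6, -0.1, -1.1]
opening: 0.0543
```

```bash
python3 -m handwheel '[[0.04,[0.002,0,0],[0,0,0]],[0.04,[0,0,0],[0,0,0]]]'
python3 -m handwheel '[[0.04,[0.002,0,0],[0,0,0]],[0.04,[0,0,0],[0,0,0]]]'
```

```text
t: 13.17
tool_pos: [0.5367, -0.3445, 0.0909]
tool_rot: [2.069, 0.303, -2.056]
contact_force: [0.2, 2.3, 3.9]
opening: 0.0545
t: 13.33
tool_pos: [0.5375, -0.3443, 0.0904]
tool_rot: [2.07, 0.303, -2.054]
contact_force: [-1.3, 4.4, 9.8]
opening: 0.0547
```

The jar touched down at TCP z≈0.091, as predicted. I'll take off most of the pressure and open.

```bash
python3 -m handwheel '[[0.04,[-0.002,0,0],[0,0,0]],[0.058,[0,0,0],[0,0,0]],[0.065,[0,0,0],[0,0,0]],[0.075,[0,0,0],[0,0,0]],[0.085,[0,0,0],[0,0,0]],[0.085,[0,0,0],[0,0,0]],[0.085,[0,0,0],[0,0,0]],[0.085,[0,0,0],[0,0,0]]]' 20
python3 look.py n_wrist jar_center
python3 up.py '(.5362,-.3453,.24)'
```

```text
t: 14.0
tool_pos: [0.5357, -0.3444, 0.089]
tool_rot: [2.067, 0.303, -2.058]
contact_force: [-0.2, 0.4, 0.2]
opening: 0.0852
pos [ 0.5357 -0.3444  0.089 ] x [ 0.004 -0.001 -1.   ] y [ 0.29  -0.957  0.002] t 14.0
turn [ 0.   -0.22 -0.15] shift [-1.508e-01  1.000e-03 -1.000e-04] pos [ 0.5358 -0.3444  0.0892] q [-0.689  0.2    1.699  0.002  1.238  0.587]
```

View pics/n_wrist.png

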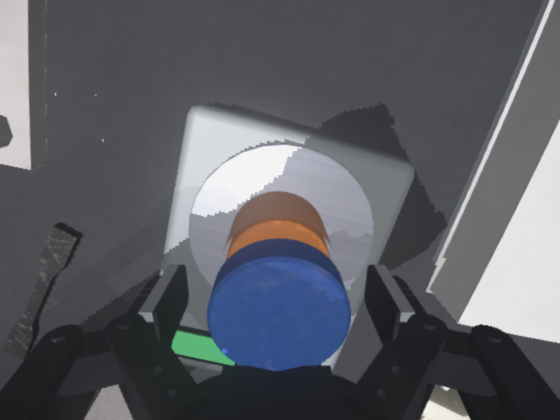

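The jar stands free on the pan, with the fingers open and clear on both sides. I'll go straight up and look.

```bash
python3 -m handwheel '[[0.085,[-0.01,0,0],[0,0,0]],[0.085,[-0.02,0,0],[0,0,0]],[0.085,[-0.03,0,0],[0,0,0]],[0.085,[-0.035,0,0],[0,0,0]],[0.085,[-0.035,0,0],[0,0,0]],[0.085,[-0.035,0,0],[0,0,0]],[0.0,[-0.035,0,0],[0,0,0]],[0.0,[0,0.0,0.0],[0,0,0]],[0.0,[0,0,0],[0,0,0]],[0.0,[0,0,0],[0,0,0]]]' 20
python3 look.py o_wrist jar_center,pan,key_top
python3 up.py '(.432,-.389,.15)'
```

```text
t: 14.93
tool_pos: [0.5348, -0.344, 0.2897]
tool_rot: [2.067, 0.303, -2.057]
contact_force: [0.0, -1.1, -0.9]
opening: 0.0382
pos [ 0.5348 -0.344   0.2897] x [ 0.005 -0.002 -1.   ] y [ 0.29  -0.957  0.003] t 14.9333
key_top 0.87 [282.7 257.1] [ 0.4252 -0.3854  0.062 ]
turn [-0.   -0.11  0.02] shift [0.1371 0.0138 0.111 ] pos [ 0.5342 -0.3436  0.2871] q [-0.689  0.049  1.524  0.002  1.567  0.587]
```

View pics/o_wrist.png

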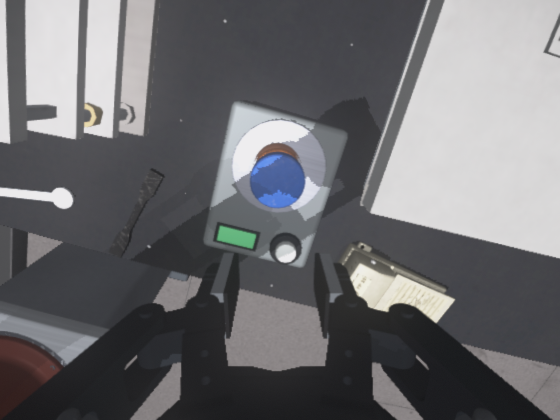

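The jar stands on the pan: lid at about (277,181), pan ring at about (280,165). The key is at about (286,251). I'll check the lid's position and pin down the key.

```bash
python3 look.py p_wrist key_top
python3 - <<'E'
from h import *
import pickle
o=pickle.load(open('pics/p_wrist.pkl','rb'));im=cv2.imread('pics/p_wrist.png')
b,g,r=[im[:,:,i].astype(int) for i in range(3)]
def fit(m,z):
    cs,_=cv2.findContours(m.astype(np.uint8),cv2.RETR_EXTERNAL,cv2.CHAIN_APPROX_NONE);c=max(cs,key=len)[:,0]
    Q=np.array([plane('wrist',q,z,o)[:2] for q in c]);A=np.c_[2*Q,np.ones(len(Q))];f=np.linalg.lstsq(A,(Q**2).sum(1),rcond=None)[0];return c.mean(0).round(1),f[:2].round(4),np.sqrt(f[2]+f[0]**2+f[1]**2).round(4)
m=(b>r+50)&(b>g+30);m[230:]=0;print('lid',fit(m,.136))
m=(g>150);m[:232]=0;m[275:]=0;m[:,:265]=0;m[:,310:]=0
print('key',fit(m,.062))
cv2.imwrite('pics/p_crop.png',cv2.resize(im[140:290,190:390],None,fx=4,fy=4,interpolation=2))
E
```

```text
pos [ 0.5342 -0.3436  0.2871] x [ 0.002  0.001 -1.   ] y [ 0.29  -0.957 -0.   ] t 15.1333
key_top 0.48 [284.9 256.2] [ 0.4272 -0.3863  0.062 ]
lid (array([278.1, 180.6]), array([ 0.5396, -0.3423]), np.float64(0.0263))
key (array([284.5, 251.1]), array([ 0.4325, -0.3857]), np.float64(0.0104))
```

View pics/p_crop.png

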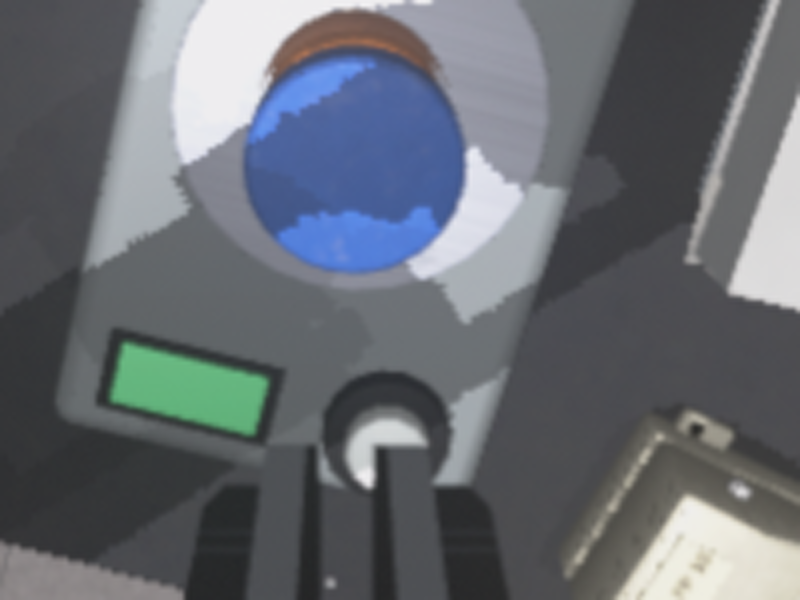

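The jar is within about 5 mm of the pan's middle. The key, from direct measurement and from the pan's geometry together, is at (0.4325, -0.389). I'll move over it with the fingers shut.

```bash
python3 -m handwheel '[[0.0,[0,0.003,0.02],[0,0,0]],[0.0,[0,0.003,0.03],[0,0,0]],[0.0,[0,0.004,0.03],[0,0,0]],[0.0,[0,0.004,0.03],[0,0,0]],[0.0,[0.03,0,0],[0,0,0]],[0.0,[0.035,0,0],[0,0,0]],[0.0,[0.035,0,0],[0,0,0]],[0.0,[0.03,0,0],[0,0,0]],[0.0,[0,0,0],[0,0,0]],[0.0,[0,0,0],[0,0,0]]]' 20
python3 look.py q_wrist key_top
python3 up.py '(.4325,-.389,.068)'
```

```text
t: 16.07
tool_pos: [0.4332, -0.3884, 0.1566]
tool_rot: [2.066, 0.308, -2.063]
contact_force: [0.7, -0.4, 0.4]
opening: -0.0004
pos [ 0.4332 -0.3884  0.1566] x [ 0.001  0.002 -1.   ] y [ 0.29  -0.957 -0.002] t 16.0667
key_top 0.73 [276.1 208.9] [ 0.4303 -0.3874  0.062 ]
turn [ 0.   -0.3  -0.32] shift [ 0.0931 -0.0022  0.0021] pos [ 0.4352 -0.3905  0.1611] q [-0.86   0.006  1.78   0.003  1.348  0.416]
```

View pics/q_wrist.png

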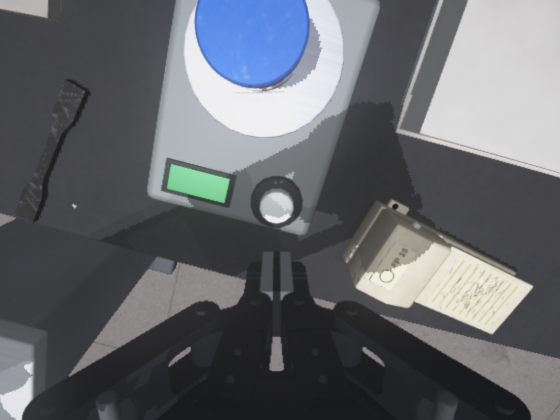

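The key's face is at about (276,207), which projects to (0.432, -0.388) and agrees with the plan. I'll go down to just above it.

```bash
python3 -m handwheel '[[0.0,[0.02,-0.001,0.001],[0,0,0]],[0.0,[0.025,-0.001,0.001],[0,0,0]],[0.0,[0.02,0,0],[0,0,0]],[0.0,[0.015,0,0],[0,0,0]],[0.0,[0.006,0,0],[0,0,0]],[0.0,[0,0,0],[0,0,0]],[0.0,[0,0,0],[0,0,0]]]' 20
python3 look.py r_wrist key_top
python3 up.py '(.4325,-.389,.056)'
```

```text
t: 16.75
tool_pos: [0.4333, -0.3895, 0.0751]
tool_rot: [2.068, 0.3, -2.055]
contact_force: [0.2, -0.3, 1.0]
opening: 0.0003
pos [ 0.4333 -0.3895  0.0751] x [ 0.007 -0.004 -1.   ] y [ 0.29  -0.957  0.006] t 16.75
key_top 0.95 [272.4 258.4] [ 0.4299 -0.3868  0.062 ]
turn [ 0.   -0.32 -0.37] shift [ 0.0194 -0.0009  0.0006] pos [ 0.4334 -0.3897  0.0754] q [-0.861  0.095  1.842  0.003  1.197  0.415]
```

View pics/r_wrist.png

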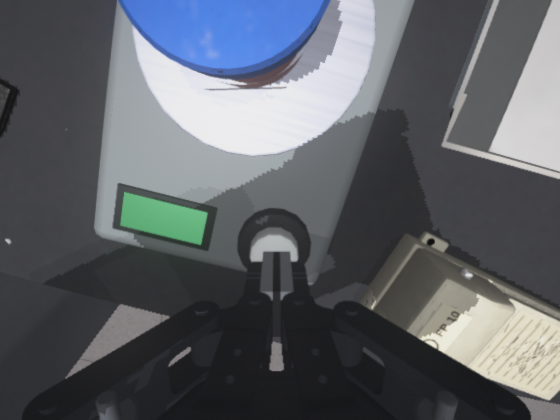

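The fingertips are over the key's face at about (273,250). I'll press in steps.

```bash
python3 -m handwheel '[[0.0,[0.005,-0.002,0.001],[0,0,0]],[0.0,[0.005,0,0],[0,0,0]],[0.0,[0.004,0,0],[0,0,0]],[0.0,[0.003,0,0],[0,0,0]],[0.0,[0,0,0],[0,0,0]]]' 20
python3 -m handwheel '[[0.0,[0.003,0,0],[0,0,0]],[0.0,[0.002,0,0],[0,0,0]],[0.0,[0,0,0],[0,0,0]]]'
```

```text
t: 17.27
tool_pos: [0.431, -0.387, 0.0563]
tool_rot: [2.067, 0.303, -2.058]
contact_force: [-0.9, 0.1, 4.9]
opening: -0.0001
t: 17.52
tool_pos: [0.4312, -0.3873, 0.0556]
tool_rot: [2.066, 0.305, -2.059]
contact_force: [-9.1, 10.5, 26.5]
opening: -0.0001
```

The key bottomed out: 26 N at z=0.0556. I'll release it and move straight up.

```bash
python3 -m handwheel '[[0.0,[-0.005,0,0],[0,0,0]],[0.0,[-0.01,0,0],[0,0,0]],[0.0,[-0.025,0,0],[0,0,0]],[0.0,[-0.03,0,0],[0,0,0]],[0.0,[-0.035,0,0],[0,0,0]],[0.0,[-0.035,0,0],[0,0,0]],[0.0,[-0.03,0,0],[0,0,0]],[0.0,[0,0,0],[0,0,0]],[0.0,[0,0,0],[0,0,0]],[0.0,[0,0,0],[0,0,0]]]' 20
python3 look.py s_wrist key_top,pan
python3 - <<'E'
from h import *
import pickle
o=pickle.load(open('pics/s_wrist.pkl','rb'));im=cv2.imread('pics/s_wrist.png')
b,g,r=[im[:,:,i].astype(int) for i in range(3)]
m=((b>r+50)&(b>g+30)).astype(np.uint8)
cs,_=cv2.findContours(m,cv2.RETR_EXTERNAL,cv2.CHAIN_APPROX_NONE);c=max(cs,key=len)[:,0]
Q=np.array([plane('wrist',q,.136,o)[:2] for q in c]);A=np.c_[2*Q,np.ones(len(Q))];f=np.linalg.lstsq(A,(Q**2).sum(1),rcond=None)[0];print('lid',f[:2].round(4),np.hypot(*(f[:2]-[.5362,-.3453])).round(4))
vs=[]
for n,x0,y0 in(('scene',345,135),('side',300,225)):
    im=ctrl.get_image(n)[:,:,::-1].copy();a=np.linspace(0,2*np.pi,60);s=5
    big=cv2.resize(im[y0:y0+110,x0:x0+78],None,fx=s,fy=s,interpolation=cv2.INTER_CUBIC)
    for z in(.136,.054):
        X=np.c_[f[0]+.0285*np.cos(a),f[1]+.0285*np.sin(a),np.full(60,z)]
        q=(proj(n,X)-[x0,y0]+.5)*s;cv2.polylines(big,[q.astype(int).reshape(-1,1,2)],True,(0,255,0),1)
    vs.append(big)
cv2.imwrite('pics/s_both.png',np.hstack(vs));print(ctrl.get_obs()['contact_force'],ctrl.get_obs()['t'])
E
```

```text
t: 18.35
tool_pos: [0.4295, -0.3861, 0.2196]
tool_rot: [2.067, 0.305, -2.06]
contact_force: [0.3, -0.2, -0.2]
opening: 0.0001
pos [ 0.4295 -0.3861  0.2196] x [ 0.003 -0.    -1.   ] y [ 0.29  -0.957  0.001] t 18.35
key_top 0.84 [278.9 185.2] [ 0.43   -0.3873  0.062 ]
lid [ 0.5385 -0.3429] 0.0033
[ 0.93026354 -0.7711646   0.89289932] 18.6
```

View pics/s_wrist.png

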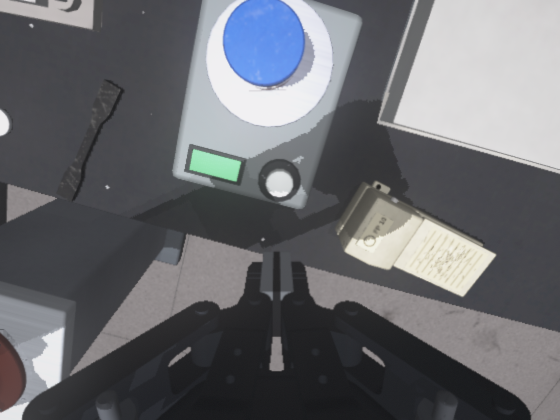

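View pics/s_both.png

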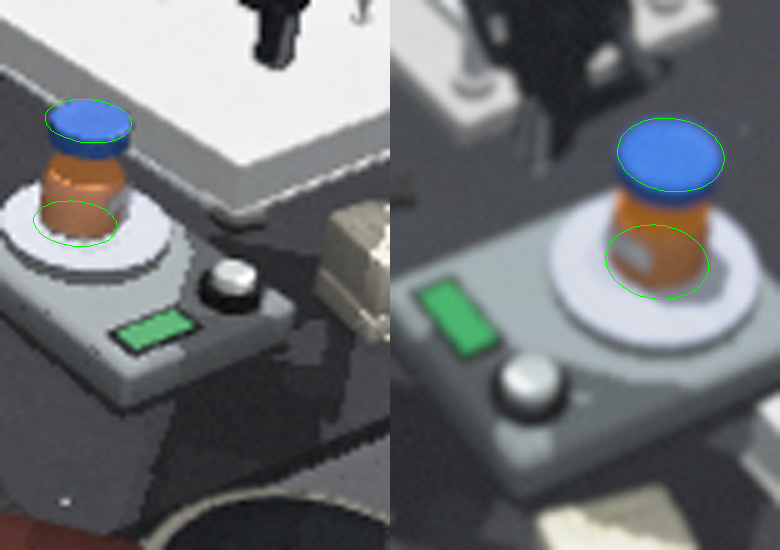

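The jar stands upright on the pan: in both views the lid fits the upright model to about a millimetre. Its axis is about 3 mm from the pan's middle. The key stands clear of its collar and the arm is free of everything, so I'll hand in.

```bash
python3 -c "
from station import ctrl
print(ctrl.finish_job())"
```

```text
the job is handed in; nothing more can be done
None
```

I lifted the jar out of the left front cell and stood it on the middle of the scale's pan. I then pressed the key fully down and let it spring back. The job was handed in at about 18.6 s of the 53 s allowed, and no verdict was reported.

**Last checks**
- **Jar:** its axis is about 3 mm from the pan's middle (25 mm allowed). It is upright and free of the fingers.
- **Key:** it was bottomed out at a tip height of 55.6 mm with about 26 N, after the jar was on the pan. It is up again in all three views.
- **Arm:** it hangs about 16 cm above the key, touching nothing; the force reading is only noise.
- **Weights:** they had not moved in the pictures taken right after the lift. I did not look at the carton again after that.

**Small disagreements**
- The fingers read 54 mm on the jar, which is given as 57 mm across.
- The lid's and pan's fitted radii came out 1–2 mm small.
- The jar's base edge sits 1–2 pixels off the upright model in the two fixed cameras, probably from rounded edges and the calibration.

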